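# Refit the stove knob and hold it pressed

### The arm

A 7-joint arm with a two-finger parallel gripper is mounted at the origin on the work surface. World frame = base frame: x ahead of the robot, y to its left, z up, the work surface at z = 0. Lengths are in m, angles in rad, forces in N, time in s.
With the tool pointing down it reaches from about 0.425 to 0.875 m from the base axis. Payload 8.4 kg.
Tool frame: the origin (TCP) lies on the centre line of the jaws, within the pads' length; the fingertips stand tip_reach ahead of it and the grasp point (between the pads) lies 2 mm behind it (tip_reach is the distance from the TCP to the fingertips, in m); z points along the fingers, y is the line along which they close (so a half turn about z gives the same grasp; the last joint's range is limited). The gripper opens to 85 mm and grips with 20 to 120 N. Pads are 22 mm wide; open, the fingers measure 114 mm over their backs; the gripper's body (76 mm by 85 mm) begins 54 mm behind the grasp point. The pads swing forward as they close: fully open they stand 13 mm farther back than shut.
Start: joints at [-1.245, 0.333, 0.04, 1.465, -0.013, 1.343, -0.059], TCP at [0.268, 0.592, 0.248] pointing down, gripper open.
Joint ranges: [-2.58, 2.58], [-0.38, 2.09], [-1.3, 1.39], [0.25, 2.4], [-1.5, 4.64], [0.08, 2.09], [-2.65, 2.65]. Speed limits (rad/s): [2.22, 2.22, 2.79, 2.79, 3.14, 3.14, 3.14].

### API

Orientations are given as a 3x3 rotation matrix whose columns are the frame's x, y, z axes.
In Python, from station import state, capture, hand_in, tip_reach gives the robot as it stands.
- The arm moves only by the shell command python3 -m creep 'ROWS' [OPENING]. ROWS is JSON, one flat list of numbers, 4 for each row, row after row: the shift along the tool's x, y, z in mm, then the turn about the tool's z in degrees. A call has 1 to 5 rows; each row shifts and turns the commanded pose from where the row before left it, along the tool's axes as they then stand; what a row does not reach is not made up. A row lasts 1/8 s, in which the tool goes at most 62.5 mm and 10.7 degrees, less where a joint would pass 70% of its speed; a pose out of reach is approached as far as the arm can. A call with a gripper value outside its range is refused whole. OPENING is the opening, from -1 (shut) to 1 (fully open), set as the call begins (- or left out, the last holds). The fingers move at their own pace and stop on an object; the grip force is fixed at half the most. Time passes only in rows, so rows that do not move let the fingers close. It gives the time, the measured TCP pose, the force, the opening and the grip force at its end, in the units of the state.
- state(): the state, without advancing time (a new reading comes with each control period).
- capture(name): name is "scene" or "top" or "wrist"; returns a dict with "color" (420x560x3 uint8, red, green, blue), "mtx" (3x3 intrinsics, pixels), "origin" and "rotation" of the camera in the world. Camera axes: x right, y down, z forward; pixel columns grow to the right and rows downward; lengths in m; the calibration is good to about 2 mm. A picture is of the moment at which its call begins. There is no depth.
- hand_in(): hands the job in; it is judged then, once.
The state is a dict: "clock": time; "q": joint angles; "joint_velocities": joint speeds; "joint_efforts": joint torques, N m; "eef_pos": TCP position; "eef_rot": TCP orientation; "contact_force": force on the tool from outside, world axes, zero at the start; "ft_torque": the same for the moment, N m; "opening": finger opening in m; "finger_force": force on a finger pad.
Only numpy, scipy, OpenCV 4.12 (cv2) and the standard library are available. Lean on these libraries where they do the work, as an engineer would, in place of code of your own. Each camera call takes 0.05 s, during which the arm holds its last target. There are 200 camera calls.

### The job

The stove has been cleaned: press its small hinged valve cover down until it clicks and stays shut by itself, then pick up the loose knob, turn it so that its keyed socket matches the flat of the valve spindle that stands up through the cover, and push it fully home. Keep pressing so that knob and spindle stay pushed all the way in, and finish like that, still holding the knob down. Do not disturb the pan or the spice box.

Things in the scene. Friction and masses are not known exactly. Their poses are not given: they have to be found in the camera images.
- cover (a joint): Angle (rad) of the black plastic valve cover on the stove: 0 = shut and level, positive = free edge up; starts at 0.5 to 0.9. Plate 90 x 105 x 4 mm with a 31 mm hole for the spindle. A weak spring lifts it unless latched; a sprung catch at its free edge is met at about 0.09, passed at 0.045 and then holds it at 0. That takes 3 to 6 N at the press point; 15 N does no harm.
- cover_hinge (a point): Middle of the cover's hinge line, fixed on the stove, 81 mm above the slab. Axes of the stove: x along the hinge line (the cover opens by turning about +x), y to the cover's free edge, 105 mm away, z up. The catch housing begins at y = 108 mm (34 mm wide, 11 mm above the hinge). The spindle axis is at x = 0, y = 45 mm.
- cover_press (a point): Place to press the cover: on its top face, 85 mm from the hinge line (2 mm above the hinge line when shut), 40 mm beyond the spindle axis. Moves with the cover; its z is the cover's upward normal.
- spindle_tip (a point): Centre of the tip of the upright brass valve spindle, which stands 24 mm out of the shut cover (tip 107 mm above the slab). A D-shaft 14 mm in diameter with one flat, 2.5 mm from the axis; the last 1.5 mm are slightly chamfered. Origin on the axis, +x points squarely out of the flat, z up. The spindle cannot turn; it faces within about 0.6 rad of world +x.
- spindle (a joint): How far the spindle is pushed down (m): 0 free, 0.006 all the way in. Spring: 5 N to start, 11 N when all the way in.
- knob: Loose cast-aluminium stove knob, 80 g, lying on the slab right way up (socket down), left of the stove. Origin at the centre of its underside, z up, +x along its pointer. Round skirt 44 mm across, 20 mm high; on it a lever bar to grip, 14 mm wide (along y), x = -24 to +24 mm, 20 to 42 mm above the underside, then a tapered pointer to x = +36 mm.
- knob_socket (a point): Centre of the inner end of the D-shaped socket in the knob's underside, 16 mm up; meets the spindle tip when home. Socket 15.5 mm in diameter, its flat 3 mm from the axis on the pointer's side: the knob goes on only with the pointer over the spindle's flat, within 0.15 rad or so (beyond 0.3 it jams). All the way in, the knob's underside is 2 mm above the cover.
- knob_pointer (a point): Tip of the knob's pointer, 36 mm from the axis along its +x, 32 mm above the underside.
- pan: Aluminium chai pan, 160 mm across, 75 mm high, long handle, standing on the burner of the stove with its foot 100 mm above the slab, 225 mm from the spindle axis. Origin at the centre of its foot. Leave alone.
- spice_box: Orange plastic spice box, 136 x 136 x 79 mm, on the slab beyond the knob. Origin at the centre of its underside. Leave alone. (A low steel tray with five 90 mm glass tumblers stands well out to the left of it.)
Not all that is in view belongs to the job. There is more than one size of the knob; the job needs the smallest.

How it is judged:
By the outcome, as a careful person would: the job done as asked, in the order asked, and still so for the second after the job is handed in, while the arm keeps its last pose, push and grip.
It also fails if it takes over 54 s, if anything falls off the work surface, if the arm or the gripper's body presses on something with over 40 N, if the wrist force passes 120 N, or if a joint passes its speed limit or range.

## Working session

There is one attempt and no reset: what is moved stays moved. The work goes in short steps, Python scripts to look and compute and a shell command to move; the robot and the scene stay as the last step left them, time stands still between calls to the robot, and variables do not carry over. Pictures are saved under pics/ and viewed, at most 10 in all, crops included, and the job is handed in when it is done.

```bash
ls; mkdir -p pics
python3 - <<'E'
from station import state,capture,tip_reach
import cv2,numpy as np
print(tip_reach)
s=state();print(s['clock'],s['eef_pos'],s['eef_rot'],s['contact_force'],s['opening'])
for n in ('scene','top','wrist'):
    c=capture(n);cv2.imwrite(f'pics/{n}0.png',c['color'][:,:,::-1]);print(n,c['mtx'],c['origin'],c['rotation'])
E
```

```text
pics
0.017
0.0 [0.26774796 0.59180164 0.24740217] [[-9.11105649e-01  4.12172498e-01 -5.72299856e-04]
 [ 4.12172875e-01  9.11104299e-01 -1.57414179e-03]
 [-1.27393097e-04 -1.67009596e-03 -9.99998597e-01]] [-0.4216073   0.19519907  0.65954028] 0.08512030162067669
scene [[495.81637896   0.         280.84192421]
 [  0.         495.81637896 206.90145831]
 [  0.           0.           1.        ]] [1.29798174 0.06602896 0.63436609] [[-0.02915108  0.58838188 -0.80805753]
 [ 0.99930127 -0.00176345 -0.03733434]
 [-0.02339182 -0.80858126 -0.58791936]]
top [[466.91551285   0.         277.68237783]
 [  0.         466.91551285 212.9296027 ]
 [  0.           0.           1.        ]] [0.47197874 0.03228097 0.94105059] [[ 0.00975705 -0.99723936  0.07361021]
 [-0.99994255 -0.01005717 -0.00370765]
 [ 0.00443772 -0.07356981 -0.9972802 ]]
wrist [[311.71387047   0.         281.64007991]
 [  0.         311.71387047 206.79329372]
 [  0.           0.           1.        ]] [0.19037228 0.62580845 0.37337802] [[ 0.41308056  0.86061506  0.2978358 ]
 [ 0.91068754 -0.38908499 -0.13878426]
 [-0.00355638  0.32856443 -0.94447486]]
```

View pics/top0.png

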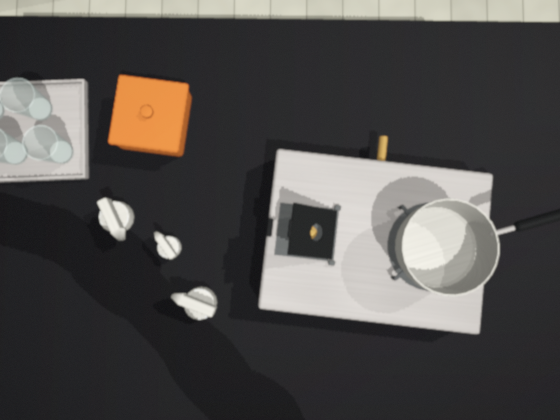

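View pics/scene0.png

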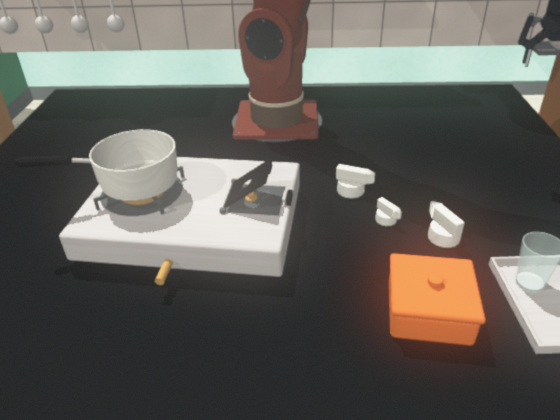

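Candidate knobs in the top view are at (116,218), (168,246) and (200,303). The middle one at (168,246) is clearly the smallest, with a skirt about 24 px across, so it fits the 44 mm description. The catch is at (271,227), so the stove's y axis points to world +y. I'll confirm the knob in an enlarged crop and work out coarse positions.

```bash
cat > h.py <<'E'
import numpy as np,cv2
from station import state,capture
def ray(c,u,v):
    d=c['rotation']@np.linalg.inv(c['mtx'])@np.array([u,v,1.]);return np.array(c['origin']),d
def onz(c,u,v,z):
    o,d=ray(c,u,v);return o+d*(z-o[2])/d[2]
def proj(c,p):
    q=np.array(c['mtx'])@(np.array(c['rotation']).T@(np.array(p)-c['origin']));return q[:2]/q[2]
def tri(a,b):
    (o1,d1),(o2,d2)=a,b
    t=np.linalg.lstsq(np.c_[d1,-d2],o2-o1,rcond=None)[0]
    p,q=o1+d1*t[0],o2+d2*t[1];return (p+q)/2,np.linalg.norm(p-q)
E
python3 - <<'E'
from h import *
c=capture('top');s=capture('scene')
a=c['color'][175:325,85:225];b=c['color'][190:275,260:350];d=s['color'][150:220,205:305]
R=lambda i,w,h:cv2.resize(i,(w,h),interpolation=cv2.INTER_CUBIC)
im=np.zeros((600,800,3),np.uint8);im[:300,:280]=R(a,280,300);im[:,300:]=0
im[:340,300:660]=R(b,360,340);im[345:590,300:650]=R(d,350,245)
e=s['color'][160:260,320:480];im[345:520,0:280]=R(e,280,175)
cv2.imwrite('pics/crop1.png',im[:,:,::-1])
m=(c['color'].min(2)>110).astype(np.uint8);n,l,st,ce=cv2.connectedComponentsWithStats(m)
for i in range(1,n):
    if 60<st[i,4]<3000: print(st[i],ce[i],onz(c,*ce[i],.025))
for p in [(337,206),(332,262)]: print('hinge',onz(c,*p,.081))
for p in [(271,219),(271,235)]: print('catch',onz(c,*p,.092))
print('spindle',onz(c,315,232,.107))
E
```

```text
[  97  197   37   43 1070] [114.83364486 216.8411215 ] [0.52867069 0.34846083 0.025     ]
[154 232  27  28 514] [167.00194553 245.63035019] [0.47330697 0.24463298 0.025     ]
[172 287  45  33 999] [197.09309309 302.53953954] [0.36385994 0.18337885 0.025     ]
hinge [ 0.54942115 -0.08052881  0.081     ]
hinge [ 0.44624184 -0.07139713  0.081     ]
catch [0.52343836 0.04118781 0.092     ]
catch [0.49431807 0.040873   0.092     ]
spindle [ 0.50005436 -0.03781548  0.107     ]
```

View pics/crop1.png

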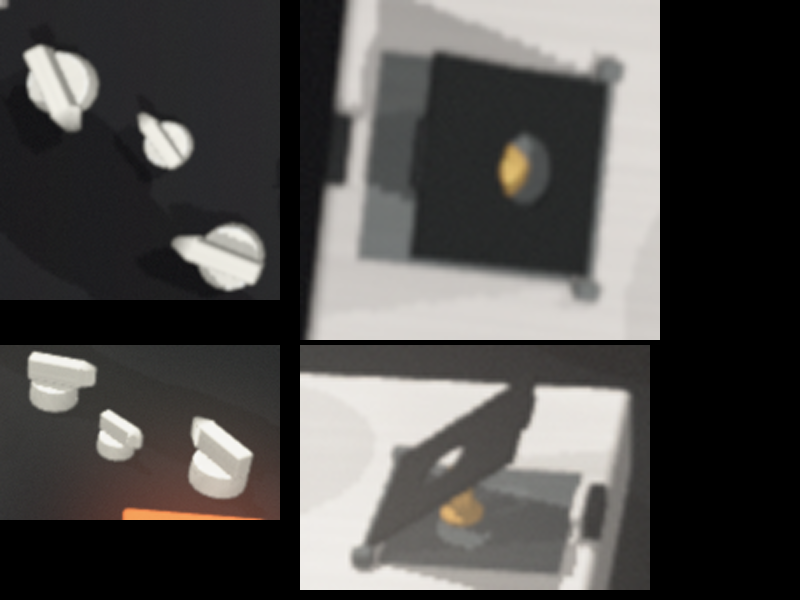

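The crop confirms the small knob at top px (167,246), with its pointer toward the upper left. The cover is tilted up, with hinge balls at top px (337,207) and (331,262) and free-edge corners at (293,203) and (288,254). I'll turn, close the fingers and travel toward the stove while solving for the cover angle.

```bash
python3 - <<'E'
from h import *
c=capture('top')
h=np.array([.498,-.076]);y=np.array([.088,.996])
for t in np.arange(.5,.91,.05):
    print(round(t,2),[round(float((onz(c,*p,.083+.105*np.sin(t))[:2]-h)@y-.105*np.cos(t)),4) for p in [(293,203),(288,254.5)]])
E
python3 -m creep '[0,0,0,-9.8, 0,0,0,-9.8, -22,-45,0,0, -22,-45,0,0, -22,-45,0,0]' -1
python3 -m creep '[-22,-45,0,0, -22,-45,0,0, -22,-45,0,0]'
```

```text
0.5 [-0.0091, -0.009]
0.55 [-0.0064, -0.0063]
0.6 [-0.0034, -0.0033]
0.65 [-0.0002, -0.0001]
0.7 [0.0032, 0.0033]
0.75 [0.0068, 0.0069]
0.8 [0.0106, 0.0106]
0.85 [0.0145, 0.0146]
0.9 [0.0186, 0.0187]
clock: 0.92
eef_pos: [0.323, 0.4507, 0.2483]
eef_rot: [[-0.997, 0.083, 0.0], [0.083, 0.997, 0.0], [-0.0, 0.0, -1.0]]
contact_force: [0.6, 0.2, 0.2]
opening: 0.0002
finger_force: 0.0
clock: 1.3
eef_pos: [0.3776, 0.3106, 0.2485]
eef_rot: [[-0.997, 0.083, 0.0], [0.083, 0.997, 0.0], [-0.0, 0.0, -1.0]]
contact_force: [1.2, 0.4, -1.2]
opening: 0.0001
finger_force: 0.0
```

```bash
python3 -m creep '[-22,-45,0,0, -22,-45,0,0, -22,-45,0,0]' >/dev/null
python3 -m creep '[-22,-45,0,0, 0,0,0,0]'
python3 - <<'E'
from h import *
c=capture('wrist');cv2.imwrite('pics/w1.png',c['color'][:,:,::-1])
for n,p in dict(hinge=[.498,-.076,.081],h1=[.549,-.0805,.081],h2=[.446,-.0714,.081],tip=[.502,-.031,.107],knob=[.473,.245,.02],catch=[.508,.037,.092]).items(): print(n,proj(c,p))
E
```

```text
clock: 1.92
eef_pos: [0.4511, 0.1218, 0.2486]
eef_rot: [[-0.996, 0.089, 0.001], [0.089, 0.996, -0.0], [-0.001, -0.0, -1.0]]
contact_force: [-0.2, 1.1, -0.4]
opening: 0.0002
finger_force: 0.0
hinge [ 99.53748377 249.43661071]
h1 [108.56008814 291.23157907]
h2 [ 89.34006682 202.14502477]
tip [131.22948708 261.69705202]
knob [389.58561049 184.6659903 ]
catch [205.25681521 254.31048881]
```

View pics/w1.png

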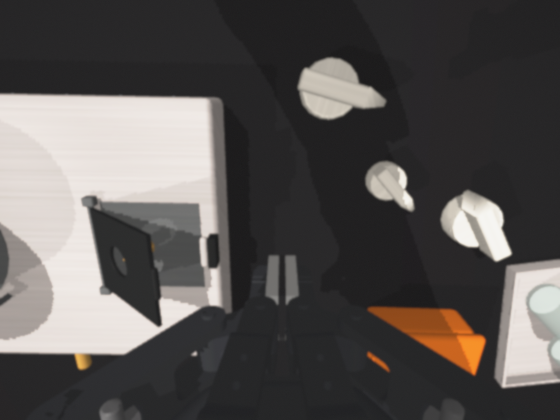

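The projections match the picture: hinge balls at (90,201) and (105,290), catch at (210,251), small knob skirt at (386,181) with its pointer tip at (412,209). Next is the cover.

```bash
python3 -m creep '[-21,-44,0,0, -21,-44,0,0, -21,-45,0,0, 0,0,40,0, 0,0,38,0]'
python3 -m creep '[0,4,11,0, 0,4,11,0, 0,4,9,0, 0,3,9,0, 0,3,9,0]'
```

```text
clock: 2.6
eef_pos: [0.502, -0.0111, 0.1694]
eef_rot: [[-0.997, 0.082, 0.001], [0.082, 0.997, 0.001], [-0.001, 0.001, -1.0]]
contact_force: [0.3, 1.1, -0.3]
opening: 0.0001
finger_force: 0.0
clock: 3.22
eef_pos: [0.5036, 0.0061, 0.1212]
eef_rot: [[-0.997, 0.082, 0.001], [0.082, 0.997, 0.0], [-0.001, 0.0, -1.0]]
contact_force: [-0.4, -0.8, 0.2]
opening: 0.0
finger_force: 0.4
```

Run:
```python
from h import *
for n in ('top','scene'):
    c=capture(n);s=state()
    cv2.imwrite(f'pics/{n}2.png',c['color'][:,:,::-1])
# knob from saved wrist + top: brighter masks
c=capture('top');m=(c['color'].min(2)>110).astype(np.uint8)
n,l,st,ce=cv2.connectedComponentsWithStats(m)
for i in range(1,n):
    if 300<st[i,4]<800: print(st[i],ce[i])
```

```text
[155 232  26  27 475] [167.32842105 245.34105263]
```

```bash
python3 -m creep '[0,1,6,0, 0,1,6,0, 0,0,5,0, 0,0,4,0, 0,0,0,0]'; python3 -m creep '[0,0,2,0, 0,0,2,0, 0,0,0,0]'
```

```text
clock: 4.0
eef_pos: [0.5034, 0.0077, 0.1001]
eef_rot: [[-0.997, 0.083, -0.0], [0.083, 0.997, -0.0], [0.0, -0.0, -1.0]]
contact_force: [0.3, -0.2, 2.2]
opening: -0.0002
finger_force: 0.5
clock: 4.38
eef_pos: [0.5039, 0.0077, 0.0987]
eef_rot: [[-0.997, 0.083, 0.001], [0.083, 0.997, 0.001], [-0.0, 0.001, -1.0]]
contact_force: [-12.1, 0.6, 35.5]
opening: -0.0002
finger_force: 17.4
```

```bash
python3 -m creep '[0,0,-10,0, 0,0,-50,0, 0,0,-50,0, 4,45,0,0, 4,48,0,0]'>/dev/null; python3 -m creep '[4,48,0,0, 4,48,0,0, 4,48,0,0, 0,0,0,0, 0,0,0,0]' 1
python3 - <<'E'
from h import *
c=capture('wrist');t=capture('top')
R=lambda i,w,h:cv2.resize(i,(w,h),interpolation=cv2.INTER_CUBIC)
im=np.zeros((600,800,3),np.uint8)
im[:420,:560]=c['color'];im[425:600,:375]=R(t['color'][195:265,255:405],375,175)
s=capture('scene');im[425:600,385:785]=R(s['color'][150:220,180:340],400,175)
cv2.imwrite('pics/w2.png',im[:,:,::-1]);np.save('w2.npy',c,allow_pickle=True)
print(proj(c,[.473,.245,.02]))
E
```

```text
clock: 5.62
eef_pos: [0.503, 0.2447, 0.2058]
eef_rot: [[-0.997, 0.083, -0.001], [0.083, 0.997, -0.001], [0.001, -0.001, -1.0]]
contact_force: [-0.5, -0.3, -0.2]
opening: 0.0855
finger_force: 0.0
[281.56319107 156.79032363]
```

View pics/w2.png

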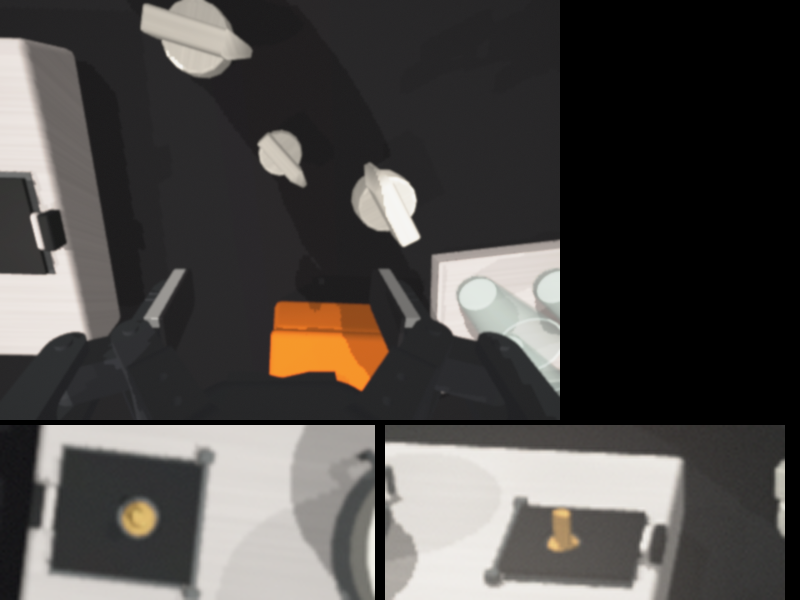

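The cover lies flat and latched, with the spindle standing up through the hole. In the wrist view the small knob's skirt is around (281,151) and its pointer tip at (304,185).

Run:
```python
from h import *
c=np.load('w2.npy',allow_pickle=True).item();t=capture('top')
for n,cam,seed in (('w',c,(281,151)),('t',t,(167,246))):
    g=cv2.resize(cam['color'],None,fx=4,fy=4,interpolation=cv2.INTER_CUBIC).min(2)
    m=(g>90).astype(np.uint8);_,l=cv2.connectedComponents(m);k=(l==l[seed[1]*4,seed[0]*4])
    v,u=np.nonzero(k);P=(np.c_[u,v]+.5)/4-.5
    # rectify to z=.02 plane
    cen=P.mean(0);hi=onz(cam,*P[((P-cen)**2).sum(1).argmax()],.032)[:2]
    tip=P[((P-cen)**2).sum(1).argmax()]
    # skirt edge: fit circle 22mm on z=.01 using contour robustly
    W=np.array([onz(cam,*p,.02)[:2] for p in P[::3]])
    img=np.zeros((400,400),np.uint8);o=W.mean(0)-.05
    for w in W:
        a,b=((w-o)*4000).astype(int)
        if 0<=a<400 and 0<=b<400: img[b,a]=255
    img=cv2.morphologyEx(img,cv2.MORPH_CLOSE,np.ones((9,9)))
    op=cv2.morphologyEx(img,cv2.MORPH_OPEN,cv2.getStructuringElement(cv2.MORPH_ELLIPSE,(121,121)))
    (a,b),r=cv2.minEnclosingCircle(max(cv2.findContours(op,0,1)[0],key=cv2.contourArea))
    ce=o+np.array([a,b])/4000;d=hi-ce
    print(n,'tip px',tip,'tip',hi,'centre',ce,'r',r/4000,'len',np.linalg.norm(d),'yaw',np.degrees(np.arctan2(d[1],d[0])))
x0,y0=240,115
cv2.imwrite('pics/k.png',cv2.resize(c['color'][y0:y0+90,x0:x0+100],None,fx=6,fy=6,interpolation=cv2.INTER_CUBIC)[:,:,::-1])
```

```text
w tip px [304.625 185.625] tip [0.5014378  0.26565098] centre [0.46967492 0.2425887 ] r 0.023089513778686524 len 0.03925237354295792 yaw 35.982522782395435
t tip px [155.125 238.625] tip [0.48664049 0.26642012] centre [0.47240803 0.24238259] r 0.023835262298583983 len 0.027935029842761673 yaw 59.37051855140485
```

View pics/k.png

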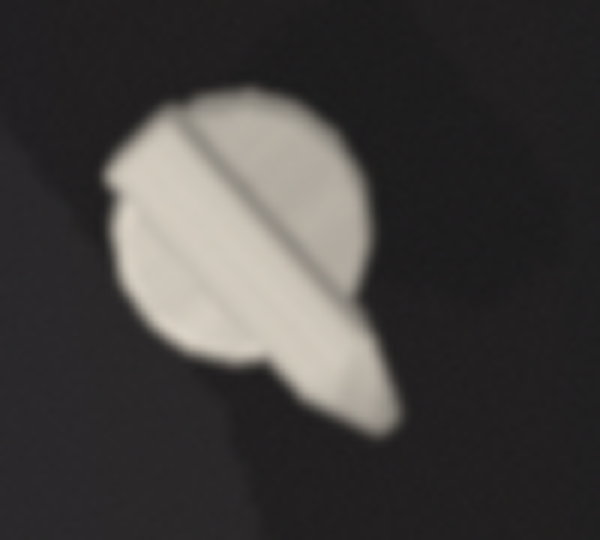

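The crop shows the lever's rear top corners at about (180,110) and (107,172), its front shoulders at about (355,308) and (300,392), and the pointer tip at about (390,425).

Run:
```python
from h import *
c=np.load('w2.npy',allow_pickle=True).item()
f=lambda x,y,z:onz(c,240+(x+.5)/6-.5,115+(y+.5)/6-.5,z)[:2]
A,B,C=f(180,110,.042),f(107,172,.042),f(355,308,.042)
D=f(390,425,.034)
for n,d in (('AC',C-A),('AB',B-A)): print(n,np.linalg.norm(d),np.degrees(np.arctan2(d[1],d[0])))
y=np.degrees(np.arctan2(*(C-A)[::-1]));u=(C-A)/np.linalg.norm(C-A);w=np.array([-u[1],u[0]])
print('axis from bar',(A+B)/2+.024*u,'mid AC +-7',(A+C)/2+.007*w,(A+C)/2-.007*w)
sk=f(242,222,.02);print('skirt',sk,'tip',D,np.linalg.norm(D-sk),np.degrees(np.arctan2(*(D-sk)[::-1])))
```

```text
AC 0.04065903397579702 36.90258052286023
AB 0.014629478593748683 -55.38535418252189
axis from bar [0.4699023  0.24477349] mid AC +-7 [0.45860881 0.25418709] [0.4670152  0.24299189]
skirt [0.46767613 0.24380109] tip [0.50066787 0.26552351] 0.039500866068304136 33.361711072447
```

```bash
python3 -m creep '[7,5,10,-10.2, 7,5,10,-10.3, 7,5,15,-10.2, 7,5,20,-10.2, 0,0,20,0]' 0; python3 -m creep '[0,0,20,0, 0,0,0,0]'
python3 - <<'E'
from h import *
c=capture('wrist');np.save('w3.npy',c,allow_pickle=True)
s=state();p=s['eef_pos'];R=s['eef_rot']
print(s['eef_pos'],s['q'][6],'tcp axis at z.042',proj(c,[p[0],p[1],.042]),'+x',proj(c,np.r_[p[:2]+.03*R[:2,0],.042]))
cv2.imwrite('pics/w3.png',cv2.resize(c['color'][100:340,160:440],None,fx=2.5,fy=2.5,interpolation=cv2.INTER_CUBIC)[:,:,::-1])
E
```

```text
clock: 6.45
eef_pos: [0.4722, 0.2593, 0.131]
eef_rot: [[-0.806, -0.592, 0.0], [-0.592, 0.806, 0.0], [-0.0, 0.0, -1.0]]
contact_force: [0.4, -0.3, -0.2]
opening: 0.0427
finger_force: 0.0
clock: 6.7
eef_pos: [0.4718, 0.2586, 0.1103]
eef_rot: [[-0.808, -0.589, -0.002], [-0.589, 0.808, -0.002], [0.003, -0.0, -1.0]]
contact_force: [0.4, 0.1, -0.3]
opening: 0.0427
finger_force: 0.0
[0.47243039 0.25902667 0.11130481] 1.6747166218660963 tcp axis at z.042 [283.32640405 233.89594091] +x [283.35547851 191.40561584]
```

View pics/w3.png

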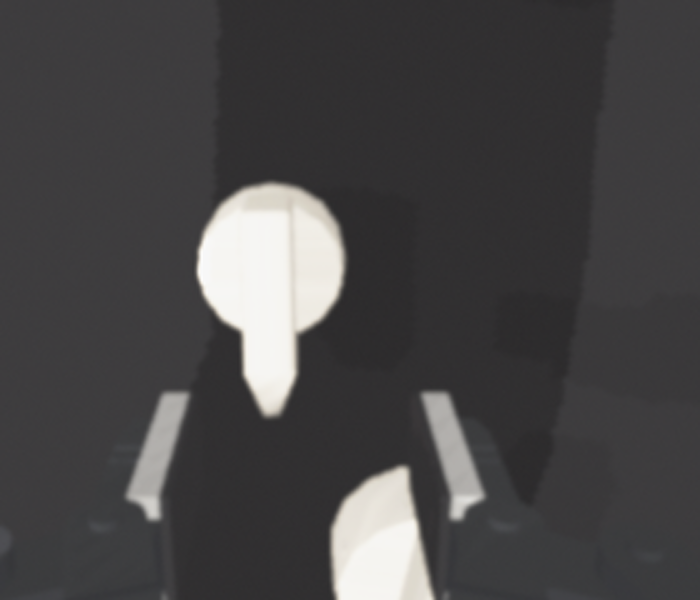

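The lever is lined up with the jaws, with its axis at px (267.6,217) and the TCP axis at (283.3,234). The correction is +12 mm in x and -11 mm in y, then down.

```bash
python3 -m creep '[6,-5.5,0,0, 6,-5.5,5,0, 0,0,22,0, 0,0,22,0, 0,0,22,0]'; python3 -m creep '[0,0,0,0, 0,0,0,0, 0,0,0,0, 0,0,0,0]' -1
```

```text
clock: 7.38
eef_pos: [0.4694, 0.2433, 0.04]
eef_rot: [[-0.808, -0.59, 0.001], [-0.59, 0.808, 0.0], [-0.001, -0.0, -1.0]]
contact_force: [-0.2, -0.5, 0.5]
opening: 0.0427
finger_force: 0.0
clock: 7.88
eef_pos: [0.4696, 0.244, 0.041]
eef_rot: [[-0.807, -0.59, 0.001], [-0.59, 0.807, 0.001], [-0.001, 0.0, -1.0]]
contact_force: [-0.8, 0.5, -1.6]
opening: 0.0125
finger_force: 61.0
```

```bash
python3 -m creep '[0,0,-10,0, 0,0,-35,9, 0,0,-40,9, 0,0,-40,9, 0,0,-40,9]'; python3 -m creep '[-15,-46,0,0, -15,-46,0,0, -15,-46,0,0, -15,-46,0,0, -15,-46,0,0]'>/dev/null;  python3 -m creep '[-15,-46,0,0, 0,0,0,0, 0,0,0,0]'
python3 - <<'E'
from h import *
c=capture('wrist');np.save('w4.npy',c,allow_pickle=True)
s=state();p=s['eef_pos'];R=s['eef_rot']
print('sp',proj(c,[.502,-.031,.107]),'tcp',proj(c,p))
R_=lambda i,w,h:cv2.resize(i,(w,h),interpolation=cv2.INTER_CUBIC)
u,v=proj(c,[.502,-.031,.107]).astype(int);u=np.clip(u,30,530);v=np.clip(v,30,390);print(u,v)
im=np.zeros((600,800,3),np.uint8);im[:480,:480]=R_(c['color'][v-30:v+30,u-30:u+30],480,480)
im[:480,490:800]=R_(c['color'][180:420,205:360],310,480)
cv2.imwrite('pics/w4.png',im[:480,:,::-1])
E
```

```text
clock: 8.5
eef_pos: [0.4692, 0.2437, 0.2075]
eef_rot: [[-1.0, 0.003, 0.001], [0.003, 1.0, 0.001], [-0.001, 0.001, -1.0]]
contact_force: [0.6, -0.5, -1.1]
opening: 0.0129
finger_force: 61.2
clock: 9.5
eef_pos: [0.5599, -0.0315, 0.2057]
eef_rot: [[-1.0, -0.003, 0.0], [-0.003, 1.0, 0.001], [-0.0, 0.001, -1.0]]
contact_force: [-0.5, 0.7, -0.3]
opening: 0.0124
finger_force: 61.3
sp [284.77877174 139.08947009] tcp [286.3540086  289.56808957]
284 139
```

View pics/w4.png

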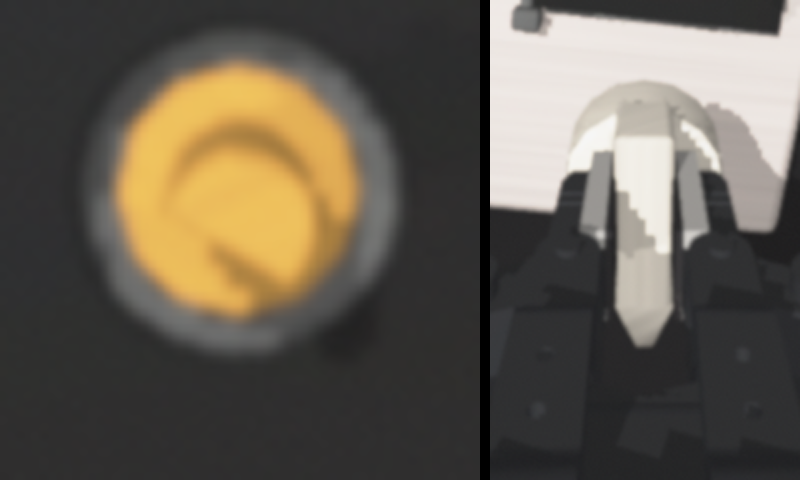

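The spindle D is at about px (284,137), with its flat edge running from the left to the lower right and its normal facing lower-left, about -33° from world +x. I'll enlarge it with a contrast stretch for a measurement, and include the held knob's centre line.

Run:
```python
from h import *
c=np.load('w4.npy',allow_pickle=True).item()
x0,y0,k=266,117,22
g=c['color'][y0:y0+34,x0:x0+34,1].astype(float)
print(g.min(),g.max())
g=np.clip((g-70)/(205-70),0,1)**1.0*255
im=cv2.resize(g.astype(np.uint8),None,fx=k/2*1.5,fy=k/2*1.5,interpolation=cv2.INTER_CUBIC)
im=cv2.cvtColor(im,cv2.COLOR_GRAY2BGR);f=k/2*1.5
for i in range(0,34,4):
    cv2.line(im,(int(i*f),0),(int(i*f),8),(0,0,255),1);cv2.line(im,(0,int(i*f)),(8,int(i*f)),(0,0,255),1)
    cv2.putText(im,str(x0+i),(int(i*f),20),0,.4,(0,255,255));cv2.putText(im,str(y0+i),(8,int(i*f)+4),0,.4,(0,255,255))
cv2.imwrite('pics/s5.png',im);print(im.shape)
ce=np.array([.502,-.031,.107]);print(proj(c,ce),proj(c,ce+[.007,0,0]),proj(c,ce-[0,0,.024]))
```

```text
34.0 196.0
(561, 561, 3)
[284.77877174 139.08947009] [284.73111212 149.01567476] [284.5358652  135.33110059]
```

View pics/s5.png

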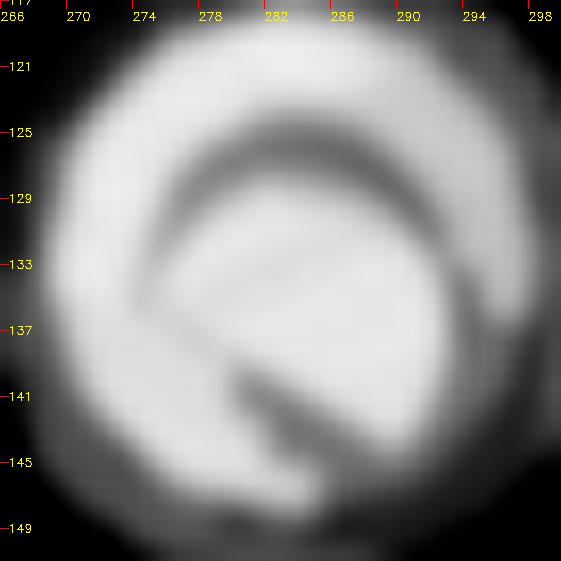

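The D's centre is at px (283.4,136.5). Its flat runs along (150,305)→(395,450) in this crop, so the normal is near -30°. The centre-to-flat distance of about 2.2 mm and the chord of about 12.2 mm fit a chamfered D. The relative move between held knob and spindle, both from the same camera, cancels the calibration offset.

Run:
```python
from h import *
c=np.load('w4.npy',allow_pickle=True).item();s=state();p=s['eef_pos'];R=s['eef_rot'];t=capture('top');sc=capture('scene')
q=lambda x,y,z:onz(c,266+(x+.5)/16.5-.5,117+(y+.5)/16.5-.5,z)
sp=q(295,330,.107);a,b=q(150,305,.107),q(395,450,.107);d=b-a
print('spindle wrist',sp,'flat normal deg',np.degrees(np.arctan2(d[1],d[0]))-90,np.linalg.norm(d))
print('top',onz(t,310.2,231.8,.107),'tri',tri(ray(t,310.2,231.8),ray(sc,250.8,185)))
zt=p[2]+.001
for n,pt in dict(rear=(281.5,247.5),sh=(281.5,336)).items(): print(n,(onz(c,*pt,zt)-p)*1000)
pt=onz(c,281.5,352,zt-.009);print('tip',(pt-p)*1000,'tcp',p)
```

```text
spindle wrist [ 0.50022024 -0.03197736  0.107     ] flat normal deg -30.12565844961847 0.012192060115713612
top [ 0.5003266  -0.02923668  0.107     ] tri (array([ 0.50028957, -0.02849342,  0.10649611]), np.float64(0.0015601016362352528))
rear [-22.46443589  -2.31673314   1.        ]
sh [26.15489833 -2.24712623  1.        ]
tip [44.88638008 -2.23853164 -8.        ] tcp [ 0.55988863 -0.03075587  0.20560768]
```

```bash
python3 -m creep '[30.5,1,0,0, 30.5,0.8,0,0, 0,0,15,10, 0,0,15,10, 0,0,15,10]'; python3 -m creep '[0,0,0,0, 0,0,0,0]'; python3 -c "
from station import state;s=state();p,R=s['eef_pos'],s['eef_rot'];import numpy as np
d=np.array([.4986,-.0290,p[2]])-p;print(p,R.T@d*1000,np.degrees(np.arctan2(R[1,0],R[0,0])),s['contact_force'],s['q'])"
```

```text
clock: 10.28
eef_pos: [0.4989, -0.0292, 0.1602]
eef_rot: [[-0.865, 0.501, 0.0], [0.501, 0.865, 0.001], [-0.0, 0.001, -1.0]]
contact_force: [0.2, 0.4, -1.4]
opening: 0.0125
finger_force: 61.2
clock: 10.52
eef_pos: [0.4993, -0.0298, 0.1609]
eef_rot: [[-0.87, 0.493, 0.001], [0.493, 0.87, 0.0], [-0.0, 0.0, -1.0]]
contact_force: [-0.3, 0.5, -0.4]
opening: 0.0128
finger_force: 61.2
[ 0.49928235 -0.02975173  0.16094481] [ 9.64409245e-01  3.17211909e-01 -2.63621032e-04] 150.43720718276793 [-0.25764791  0.45027951 -0.35037871] [-0.58910801  0.09445762  0.59652207  1.95951687 -0.05951923  1.10403674
  1.08694798]
```

```bash
python3 -m creep '[0.5,0.2,5,0, 0,0,5,0, 0,0,2,0, 0,0,1,0, 0,0,0,0]'; python3 -m creep '[0,0,2,0, 0,0,2,0, 0,0,0,0]'
```

```text
clock: 11.15
eef_pos: [0.4987, -0.0299, 0.1473]
eef_rot: [[-0.867, 0.498, -0.0], [0.498, 0.867, -0.0], [0.0, -0.0, -1.0]]
contact_force: [0.7, -0.2, -1.9]
opening: 0.0126
finger_force: 61.2
clock: 11.52
eef_pos: [0.4986, -0.0298, 0.1431]
eef_rot: [[-0.867, 0.498, -0.0], [0.498, 0.867, -0.0], [0.0, -0.0, -1.0]]
contact_force: [-0.0, 0.2, -0.8]
opening: 0.0122
finger_force: 61.2
```

```bash
python3 -m creep '[0,0,2,0, 0,0,2,0, 0,0,0,0]';python3 -m creep '[0,0,2,0, 0,0,2,0, 0,0,0,0]'
```

```text
clock: 11.9
eef_pos: [0.4986, -0.0298, 0.1391]
eef_rot: [[-0.867, 0.498, -0.0], [0.498, 0.867, -0.0], [0.0, -0.0, -1.0]]
contact_force: [-0.2, 0.2, -1.1]
opening: 0.0125
finger_force: 61.2
clock: 12.28
eef_pos: [0.4986, -0.0298, 0.1351]
eef_rot: [[-0.867, 0.498, -0.0], [0.498, 0.867, -0.0], [0.0, -0.0, -1.0]]
contact_force: [0.3, 0.5, -1.4]
opening: 0.0125
finger_force: 61.2
```

Sliding on freely. I'm continuing to the spindle spring and the stop.

```bash
python3 -m creep '[0,0,2,0, 0,0,2,0, 0,0,0,0]';python3 -m creep '[0,0,2,0, 0,0,2,0, 0,0,0,0]';python3 -m creep '[0,0,1.5,0, 0,0,0,0]'
```

```text
clock: 12.65
eef_pos: [0.4988, -0.0298, 0.1315]
eef_rot: [[-0.867, 0.498, 0.0], [0.498, 0.867, 0.0], [-0.0, 0.0, -1.0]]
contact_force: [-1.5, 1.1, 3.7]
opening: 0.0127
finger_force: 61.8
clock: 13.02
eef_pos: [0.4988, -0.0298, 0.1276]
eef_rot: [[-0.867, 0.498, 0.0], [0.498, 0.867, 0.0], [-0.0, 0.0, -1.0]]
contact_force: [-3.3, 1.8, 7.1]
opening: 0.0124
finger_force: 62.3
clock: 13.28
eef_pos: [0.4988, -0.0298, 0.1262]
eef_rot: [[-0.867, 0.498, 0.0], [0.498, 0.867, 0.0], [-0.0, 0.0, -1.0]]
contact_force: [-3.4, 0.2, 9.6]
opening: 0.0128
finger_force: 62.5
```

```bash
python3 -m creep '[0,0,1,0, 0,0,0,0]';python3 -m creep '[0,0,0.7,0, 0,0,0,0, 0,0,0,0]'
```

```text
clock: 13.52
eef_pos: [0.4989, -0.0298, 0.1257]
eef_rot: [[-0.867, 0.498, 0.0], [0.498, 0.867, 0.001], [-0.0, 0.001, -1.0]]
contact_force: [-4.4, -0.2, 13.2]
opening: 0.0125
finger_force: 63.4
clock: 13.9
eef_pos: [0.499, -0.0298, 0.1256]
eef_rot: [[-0.867, 0.498, 0.0], [0.498, 0.867, 0.001], [0.0, 0.001, -1.0]]
contact_force: [-9.2, 1.4, 21.7]
opening: 0.0129
finger_force: 64.4
```

The force has jumped to 22 N with no further travel, so this is the stop. One last look before handing in.

Run:
```python
from h import *
s=capture('scene');w=capture('wrist')
im=np.zeros((420,800,3),np.uint8);im[:,:440]=cv2.resize(s['color'][100:260,170:338],(440,420));im[:,450:]=cv2.resize(w['color'][80:420,140:423],(350,420))
cv2.imwrite('pics/f.png',im[:,:,::-1]);st=state();print(st['eef_pos'],st['contact_force'])
```

```text
[ 0.49894308 -0.02986461  0.12552882] [-7.98625438  0.87471587 21.05818562]
```

View pics/f.png

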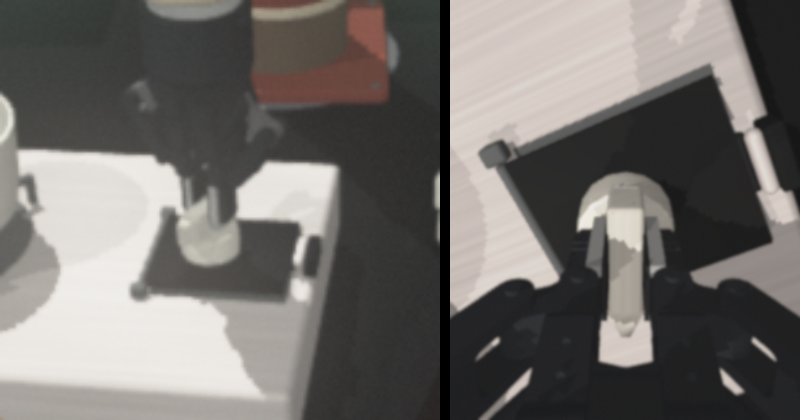

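The knob sits on the shut cover at about (208,240) in the left panel. The cover is flat, the pan is untouched, and the jaws still hold the bar.

```bash
python3 -c "
from station import hand_in;print(hand_in())"
```

```text
the job is handed in; nothing more can be done
None
```

I handed the job in at about 14 s with the cover latched shut and the smallest knob pushed onto the spindle to its stop, still held down at about 21 N; the pan and spice box were not touched, and the hand-in gave no verdict.

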